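# Park the plate under the slatted shelf

## Robot

A 6-joint arm with a two-finger parallel gripper is mounted at the origin on the work surface. World frame = base frame: x ahead of the robot, y to its left, z up, the work surface at z = 0. Lengths are in m, angles in degrees, forces in N, time in s.
With the tool pointing down it reaches from about 0.3 to 0.75 m from the base axis. Payload 8.5 kg.
Tool frame: the origin (TCP) lies on the centre line of the jaws, within the pads' length; the fingertips stand 11 mm ahead of it and the grasp point (between the pads) lies 8 mm behind it; x points along the fingers, y is the direction in which the jaws open and shut, and the axes are right-handed (so a half turn about x gives the same grasp; the last joint's range is limited). The gripper opens to 85 mm and grips with 20 to 120 N. Pads are 22 mm wide; open, the fingers measure 114 mm over their backs; the gripper's body (76 mm by 85 mm) begins 54 mm behind the grasp point. The pads swing forward as they close: fully open they stand 13 mm farther back than shut.
Start: joints at [-79.085, 21.807, 74.336, -0, 83.858, -12.336], TCP at [0.217, -0.505, 0.242] pointing down, gripper open.
Joint ranges: [-178.18, 178.18], [-50.72, 133.34], [12.68, 142.11], [-81.47, 261.47], [9.98, 163.14], [-165.26, 165.26]. Speed limits (degrees/s): [136.94, 136.94, 180, 180, 180, 180].

## Interface

Orientations are given as a 3x3 rotation matrix whose columns are the frame's x, y, z axes.
In Python, from rig import env gives the robot as it stands.
- The arm moves only by the tool carry_out, never from a script. Its argument "motion" is a list that holds one entry, the list of rows, each a list of 7 numbers: the shift along the tool's x, y, z in cm, then the turn, a rotation vector about the tool's x, y, z in rad, then the finger opening in cm, from 0 to 8.54. A call has 1 to 5 rows; each row is the pose to reach, as a shift and turn from the pose commanded when the call began, along the tool's axes at that moment; what a row does not reach only later rows make up. A row lasts 1/12 s, in which the tool goes at most 41.7 mm and 7.16 degrees, less where a joint would pass 70% of its speed; a pose out of reach is approached as far as the arm can. A call with a gripper value outside its range is refused whole. The fingers move at their own pace and stop on an object; "grip_force" is the grip in N (left out, the last holds). Time passes only in rows, so rows that repeat a pose let the fingers close. It gives the time, the measured TCP pose, the force and the opening at its end, in the units of the state.
- env.observe(): the state, without advancing time (a new reading comes with each control period).
- env.get_image(name): name is "scene" or "top" or "wrist"; returns a dict with "image" (480x640x3 uint8, red, green, blue), "fov_y" (degrees; the focal length in pixels is half the picture's height over the tangent of half this angle, whatever the lens; pixels are square), "cx", "cy" (the principal point, pixels), "k1" (the pictures are not rectified: a ray, as slopes to the right and down, at radius r is drawn at 1 + k1 r^2 times it, then the intrinsics apply), "R" (3x3) and "t" (3): a world point X has camera coordinates R X + t. Camera axes: x right, y down, z forward; pixel columns grow to the right and rows downward; lengths in m; the calibration is good to about 2 mm. A picture is of the moment at which its call begins. There is no depth.
- env.close_job(): hands the job in, once; it reports no verdict.
The state is a dict: "time_s": time; "q": joint angles; "qvel": joint speeds; "joint_efforts": joint torques, N m; "position": TCP position; "tool_rot": TCP orientation; "ft_force": force on the tool from outside, world axes, zero at the start; "wrist_torque": the same for the moment, N m; "grip_width": finger opening in m.
Only numpy, scipy, OpenCV 4.12 (cv2) and the standard library are available. Lean on these libraries where they do the work, as an engineer would, in place of code of your own. Each camera call takes 0.05 s, during which the arm holds its last target. There are 200 camera calls.

## Task

Take the funnel out of the way: stand it mouth-down on top of the little slatted plywood shelf, in front of the chopsticks and clear of the jar, and let go of it. Then slide the plate, flat on the worktop and never lifted, between the cup and the pepper mill in under the shelf until it sits centred over the round cork inlay, to about a centimetre. Leave everything else where it stands.

Things in the scene. Friction and masses are not known exactly. Their poses are not given: they have to be found in the camera images.
- plate: round straight-sided melamine plate, 144 mm across, 30 mm high, wall 4 mm, flat floor 6 mm thick, about 250 g, standing on the worktop left or right of the middle. Origin: centre of its underside; z up.
- funnel: plastic kitchen funnel standing mouth-down: mouth 90 mm across at the bottom, cone up to 62 mm height, then an upright stem 16 mm across from 64 to 105 mm height; about 60 g. Origin: centre of the mouth, on the surface it stands on; z up along the stem.
- riser: fixed low plywood shelf: five slats (each 24 mm deep, 12 mm gaps) make a top 168 mm deep (its x) by 445 mm wide (its y), underside 130 mm and top face 142 mm above the worktop, on two side panels 15 mm thick, 160 mm deep, centred at y = -215 and +215 mm; front and back open. Origin: on the worktop under the middle of the top; its x points away from the robot (into the shelf), y to the left, z up.
- inlay: target spot: round cork inlay 150 mm across, flush in the worktop, under the shelf. Origin: its centre, on the worktop; x and y parallel to the shelf's.
- canister: bystander: glass storage canister with hinged metal lid, 98 mm across, 134 mm high, on the other side of the middle from the plate. Origin: centre of its underside.
- cup: bystander: handleless ceramic cup, 72 mm across the rim, 90 mm high, at the left or right of the shelf's front opening. Origin: centre of its underside.
- mill: bystander: turned wooden pepper mill, 56 mm across, 115 mm high, at the other side of the shelf's front opening. Origin: centre of its underside.
- jar: bystander: small glass spice jar, 48 mm across, 75 mm high, standing on top of the shelf. Origin: centre of its underside.
- chopsticks: bystander: pair of chopsticks on a ceramic rest, 227 mm long along its y, 20 mm wide, 19 mm high, lying along the rear slat on top of the shelf. Origin: middle of its length, on the slat.
- ladle: bystander: steel soup ladle lying at the right side; bowl 84 mm across, 34 mm high, handle 9 mm thick reaching 260 mm along its -x. Origin: centre of the underside of the bowl.
There are look-alikes about, which are no part of the job. Of the things shaped like the funnel, the red one is meant.

How it is judged (in metres and radians):
On the way, in this order (a step that is already met when the one before it is completed fails the run):
1. the funnel stands mouth-down on top of the shelf, let go (z of funnel in the frame of riser between 0.137 and 0.15 m and x of funnel in the frame of riser between -0.084 and 0.084 m and y of funnel in the frame of riser between -0.222 and 0.222 m and angle between funnel's own z axis and vertical below 0.1 rad and linear speed of funnel below 0.02 m/s and contact force between funnel and the fingers below 0.1 N), for 0.2 s.
2. the plate lies centred over the cork inlay under the shelf (horizontal distance between plate and inlay below 0.015 m and height (world z) of plate below 0.004 m and angle between plate's own z axis and vertical below 0.05 rad and linear speed of plate below 0.02 m/s), for 0.2 s.
At the end, for the whole second after the job is handed in: the plate lies flat and still on the worktop with its centre within 15 mm of the cork inlay's centre, and the funnel stands upright, mouth-down and at rest on top of the shelf, its centre within the outline of the top, released (all of step 1 and all of step 2); the robot touches nothing.
It fails at once if the plate is lifted (more than 15 mm) or tipped (more than 0.25 rad) (height (world z) of plate above 0.015 m or angle between plate's own z axis and vertical above 0.25 rad).
It fails at once if the glass canister or the chopsticks or the ladle is shifted by more than 30 mm or knocked over (distance of any of canister, chopsticks, ladle from where it was at the start of the episode above 0.03 m or angle between any of canister, chopsticks, ladle's own z axis and vertical above 0.4 rad).
It fails at once if the cup or the pepper mill is shifted by more than 30 mm or knocked over (distance of any of cup, mill from where it was at the start of the episode above 0.03 m or angle between any of cup, mill's own z axis and vertical above 0.4 rad).
It fails at once if the spice jar is shifted by more than 30 mm or knocked over (distance of jar from where it was at the start of the episode above 0.03 m or angle between jar's own z axis and vertical above 0.4 rad).
It also fails if it takes over 72 s, if anything falls off the work surface, if the arm or the gripper's body presses on something with over 40 N, if the wrist force passes 120 N, or if a joint passes its speed limit or range.

## Working session

There is one attempt and no reset: what is moved stays moved. The work goes in short steps, Python scripts to look and compute and a tool call to move; the robot and the scene stay as the last step left them, time stands still between calls to the robot, and variables do not carry over. Pictures are saved under pics/ and viewed, on a budget of 10 in all, crops included, one or two more only if the job needs it, and the job is handed in when it is done.

Besides the shell and the picture viewer there is one more tool, called by a JSON object that holds its "api" and its "payload", one argument or row to a line. carry_out: Moves the arm, as the interface text tells. Its arguments: {"type":"object","properties":{"motion":{"type":"array","items":{"type":"array","items":{"type":"array","items":{"type":"number"}}}},"grip_force":{"type":"number"}},"required":["motion"]}

```bash
ls; mkdir -p pics
cat > h.py <<'E'
import numpy as np,cv2
from rig import env
def grab(n,f):
    d=env.get_image(n); cv2.imwrite('pics/'+f,d['image'][:,:,::-1])
    np.save('pics/'+f+'.npy',d,allow_pickle=True); return d
def load(f): return np.load('pics/'+f+'.npy',allow_pickle=True).item()
def K(d):
    f=240/np.tan(np.radians(d['fov_y'])/2); return np.array([[f,0,d['cx']],[0,f,d['cy']],[0,0,1]])
def ray(d,uv):
    p=cv2.undistortPoints(np.array([[uv]],float),K(d),np.array([d['k1'],0,0,0,0]))[0,0]
    R=np.array(d['R']);t=np.array(d['t']); return -R.T@t, R.T@np.array([p[0],p[1],1])
def onz(d,uv,z):
    c,v=ray(d,uv); return c+v*(z-c[2])/v[2]
def tri(d1,u1,d2,u2):
    c1,v1=ray(d1,u1);c2,v2=ray(d2,u2)
    s=np.linalg.lstsq(np.c_[v1,-v2],c2-c1,rcond=None)[0]
    a,b=c1+s[0]*v1,c2+s[1]*v2; return (a+b)/2,np.linalg.norm(a-b)
def proj(d,X):
    R=np.array(d['R']);p,_=cv2.projectPoints(np.array(X,float).reshape(-1,1,3),cv2.Rodrigues(R)[0],np.array(d['t'],float),K(d),np.array([d['k1'],0,0,0,0.]));return p[:,0]
E
python3 - <<'E'
from h import *
for n in('scene','top','wrist'):
    d=grab(n,n+'0.png');print(n,d['fov_y'],d['k1'],(-np.array(d['R']).T@d['t']).round(3))
s=env.observe();print(np.array(s['tool_rot']).round(3),s['position'],s['grip_width'],s['time_s'])
E
```

```text
pics
scene 45.86049574758027 -0.11243982799079562 [0.391 0.286 1.213]
top 44.51233499940082 -0.18466146148876597 [ 0.216 -0.059  1.436]
wrist 58.18822243807212 -0.08228499720230119 [ 0.288 -0.475  0.374]
[[-0.     0.395 -0.919]
 [ 0.001 -0.919 -0.395]
 [-1.    -0.001 -0.   ]] [ 0.21706989 -0.50513563  0.2418727 ] 0.08523695730349111 0.15
```

View pics/scene0.png

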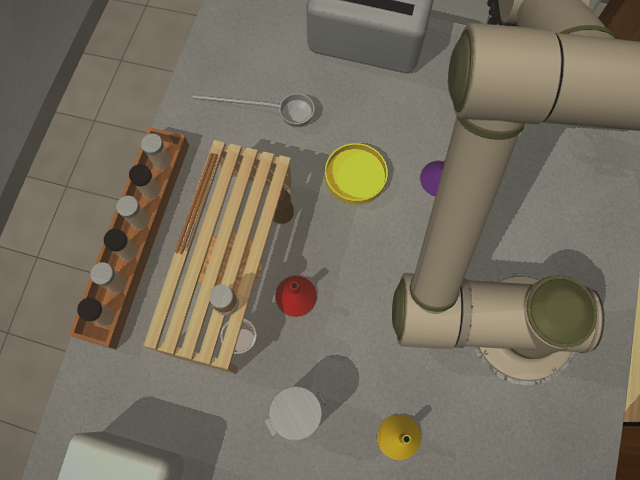

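View pics/top0.png

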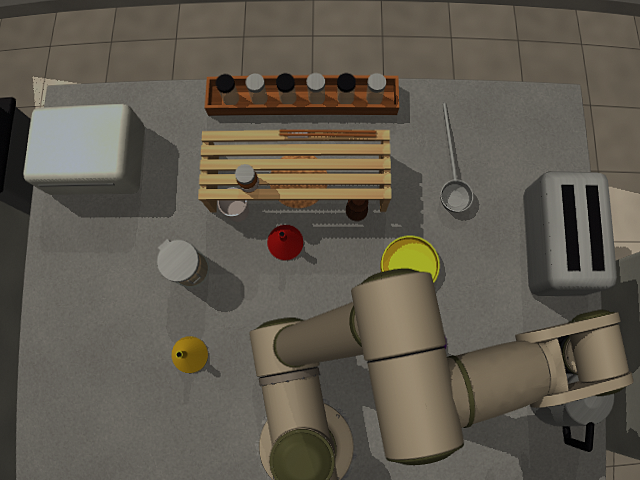

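The pictures show the following:
- **Red funnel:** scene (296,297), top (286,242).
- **Shelf:** top view x 199–391, y 130–200. The cork shows through the gaps near (305,185).
- **Plate:** top (411,262).
- **Cup and mill:** cup at top (232,208), mill at (357,210).
- **Jar:** (246,177).

Next I'll measure them.

Run:
```python
from h import *
S,T=load('scene0.png'),load('top0.png')
def hsv(d): return cv2.cvtColor(d['image'],cv2.COLOR_RGB2HSV)
def mask(d,lo,hi,box=None):
    m=cv2.inRange(hsv(d),lo,hi)
    if box: k=np.zeros_like(m);k[box[1]:box[3],box[0]:box[2]]=255;m&=k
    return m
def big(m): return max(cv2.findContours(m,cv2.RETR_EXTERNAL,cv2.CHAIN_APPROX_NONE)[0],key=cv2.contourArea)
for n,d,bx in(('S',S,(260,260,330,330)),('T',T,(255,210,320,270))):
    m=mask(d,(0,150,40),(8,255,255),bx)|mask(d,(172,150,40),(180,255,255),bx)
    print('red',n,cv2.boundingRect(big(m)))
# plate: yellow rim ellipse
P={}
for n,d,bx in(('S',S,(310,130,400,215)),('T',T,(370,225,450,300))):
    c=big(mask(d,(24,130,60),(36,255,255),bx)); print('plate',n,cv2.boundingRect(c),cv2.fitEllipse(c)[0])
    # points at bottom plane / rim plane, circle
    for z in(0,.03):
        p=np.array([onz(d,q[0],z)[:2] for q in c],np.float32); print('  z',z,cv2.minEnclosingCircle(p))
# slats
for n,d in(('S',S),('T',T)):
    bx=(130,130,300,380) if n=='S' else (190,120,400,205)
    m=mask(d,(10,50,130),(24,170,255),bx);m=cv2.morphologyEx(m,cv2.MORPH_OPEN,np.ones((3,3)))
    for c in cv2.findContours(m,cv2.RETR_EXTERNAL,cv2.CHAIN_APPROX_NONE)[0]:
        if cv2.contourArea(c)<200: continue
        p=np.array([onz(d,q[0],.142)[:2] for q in c],np.float32);r=cv2.minAreaRect(p)
        print('slat',n,np.round(r[0],4),np.round(r[1],4),round(r[2],1),cv2.boundingRect(c))
# labelled crops
a=cv2.resize(S['image'][130:380,130:330],None,fx=2.4,fy=2.4,interpolation=cv2.INTER_CUBIC)[:600]
b=cv2.resize(T['image'][120:220,190:400],None,fx=1.5,fy=3,interpolation=cv2.INTER_CUBIC)
o=np.zeros((600,800,3),np.uint8);o[:a.shape[0],:a.shape[1]]=a;o[:300,480:795]=b[:300,:315]
cv2.imwrite('pics/crop1.png',o[:,:,::-1])
```

```text
red S (276, 276, 40, 40)
red T (267, 225, 36, 35)
plate S (325, 143, 63, 59) (355.86004638671875, 172.22642517089844)
  z 0 ((0.4394402801990509, -0.2598412334918976), 0.0772930309176445)
  z 0.03 ((0.4382316470146179, -0.2463434785604477), 0.07538313418626785)
plate T (381, 236, 59, 47) (411.43487548828125, 257.9736633300781)
  z 0 ((0.4431889057159424, -0.25514325499534607), 0.07349618524312973)
  z 0.03 ((0.438435435295105, -0.25104963779449463), 0.07196260243654251)
slat S [0.6227 0.201 ] [0.1016 0.0319] 89.9 (193, 310, 31, 54)
slat S [0.7274 0.149 ] [0.0257 0.2047] 0.1 (144, 247, 44, 102)
slat S [0.5879 0.0284] [0.0339 0.4463] 0.2 (211, 156, 79, 213)
slat S [ 0.6236 -0.0472] [0.032  0.2949] 0.3 (219, 152, 54, 136)
slat S [0.6598 0.0286] [0.0334 0.4462] 0.2 (175, 148, 82, 211)
slat S [0.6952 0.0286] [0.032  0.4462] 0.3 (158, 144, 83, 210)
slat T [ 0.5851 -0.0647] [0.0262 0.257 ] 0.4 (278, 187, 113, 12)
slat T [0.585 0.189] [0.1224 0.0264] 89.9 (198, 187, 53, 12)
slat T [ 0.62   -0.0414] [0.024 0.305] 0.2 (258, 173, 133, 11)
slat T [0.6212 0.2058] [0.0883 0.0268] 89.7 (199, 172, 38, 12)
slat T [0.6586 0.0275] [0.0294 0.4442] 0.0 (200, 156, 191, 13)
slat T [0.6927 0.0272] [0.4446 0.028 ] 90.0 (201, 143, 190, 12)
slat T [0.7273 0.1522] [0.194  0.0227] 89.7 (202, 130, 82, 10)
```

View pics/crop1.png

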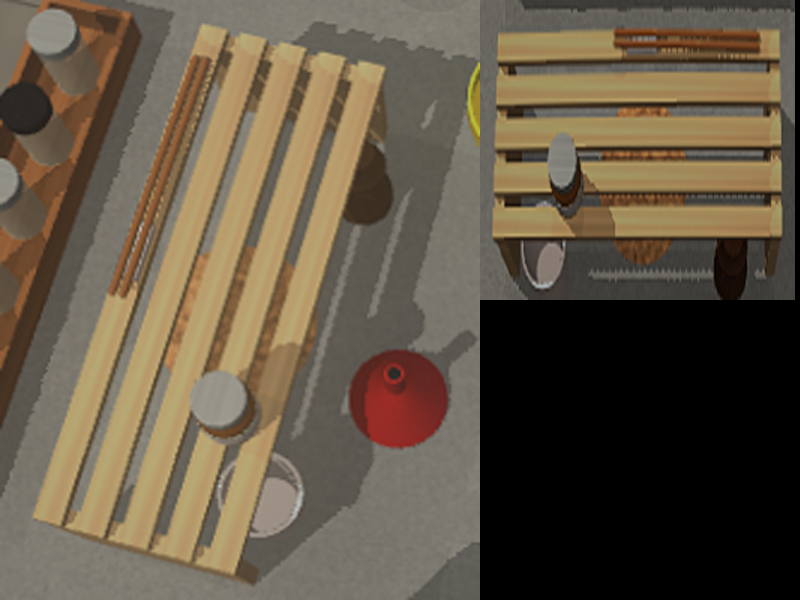

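Run:
```python
from h import *
S,T=load('scene0.png'),load('top0.png')
print('funnel tip tri',tri(S,(130+394/2.4,130+373/2.4),T,(282.5,235.5)))
for n,d,bx in(('S',S,(276,276,316,316)),('T',T,(267,225,303,260))):
    h=cv2.cvtColor(d['image'],cv2.COLOR_RGB2HSV);m=cv2.inRange(h,(0,150,40),(8,255,255))|cv2.inRange(h,(172,150,40),(180,255,255))
    k=np.zeros_like(m);k[bx[1]:bx[3],bx[0]:bx[2]]=255;m&=k
    c=max(cv2.findContours(m,0,1)[0],key=cv2.contourArea)
    p=np.array([onz(d,q[0],0)[:2] for q in c],np.float32);print('mouth',n,cv2.minEnclosingCircle(p))
print('jar lid tri',tri(S,(221,295.5),T,(246,172)))
print('jar lid top',onz(T,(245.5,173),.217),onz(S,(130+219/2.4,130+399/2.4),.217))
# cup rim
print('cup rim S',[onz(S,(130+u/2.4,130+v/2.4),.09).round(3) for u,v in((219,494),(303,494),(261,452),(261,537),(261,494))])
print('cup rim T L/R/front',[onz(T,(190+(u-480)/1.5,120+v/3),.09).round(3) for u,v in((523,255),(565,255),(543,290))])
print('mill T L/R/frontbase',[onz(T,(190+(u-480)/1.5,120+v/3),z).round(3) for u,v,z in((714,270,.03),(747,270,.03),(730,299,0))])
print('mill S right edge/bottom',[onz(S,(130+u/2.4,130+v/2.4),z).round(3) for u,v,z in((392,190,.03),(368,224,.0),(345,210,.02))])
for n,d in(('S',S),('T',T)):
    h=cv2.cvtColor(d['image'],cv2.COLOR_RGB2HSV);m=cv2.inRange(h,(5,110,50),(17,255,255))
    k=np.zeros_like(m);b=(195,225,270,300) if n=='S' else (255,150,335,212);k[b[1]:b[3],b[0]:b[2]]=255;m&=k
    m=cv2.morphologyEx(m,cv2.MORPH_OPEN,np.ones((2,2)))
    ys,xs=np.nonzero(m);p=np.array([onz(d,(x,y),0)[:2] for x,y in zip(xs,ys)],np.float32)
    print('cork',n,len(p),cv2.minEnclosingCircle(p),p.min(0),p.max(0))
    for r in sorted(set(ys)) : 
        if n=='T': x=xs[ys==r];print(r,x.min(),x.max(),onz(d,(x.min(),r),0)[:2].round(3),onz(d,(x.max(),r),0)[:2].round(3))
```

```text
funnel tip tri (array([0.4959697 , 0.0549316 , 0.09142231]), np.float64(0.002652951970424144))
mouth S ((0.4967116415500641, 0.05652939900755882), 0.044528160244226456)
mouth T ((0.49732279777526855, 0.056870054453611374), 0.04537457600235939)
jar lid tri (array([0.61085993, 0.12975665, 0.20830988]), np.float64(0.004006853549156823))
jar lid top [0.60775592 0.12888016 0.217     ] [0.60618299 0.13299684 0.217     ]
cup rim S [array([0.61, 0.19, 0.09]), array([0.543, 0.172, 0.09 ]), array([0.586, 0.147, 0.09 ]), array([0.566, 0.214, 0.09 ]), array([0.576, 0.181, 0.09 ])]
cup rim T L/R/front [array([0.569, 0.21 , 0.09 ]), array([0.569, 0.143, 0.09 ]), array([0.54 , 0.177, 0.09 ])]
mill T L/R/frontbase [array([ 0.573, -0.095,  0.03 ]), array([ 0.573, -0.149,  0.03 ]), array([ 0.555, -0.123,  0.   ])]
mill S right edge/bottom [array([ 0.551, -0.125,  0.03 ]), array([ 0.568, -0.096,  0.   ]), array([ 0.589, -0.098,  0.02 ])]
cork S 1132 ((0.6534608006477356, 0.03290260210633278), 0.08024685829877853) [ 0.58454615 -0.04477079] [0.7131352 0.0998558]
cork T 1200 ((0.6510813236236572, 0.032520
[... 1075 characters left out ...]
0.08 ]
192 256 278 [0.627 0.133] [0.627 0.077]
193 256 278 [0.624 0.133] [0.624 0.077]
194 256 279 [0.621 0.133] [0.621 0.074]
195 256 280 [0.619 0.133] [0.619 0.072]
196 256 280 [0.616 0.133] [0.616 0.072]
197 256 280 [0.613 0.133] [0.614 0.072]
198 256 280 [0.611 0.133] [0.611 0.072]
199 256 280 [0.608 0.133] [0.608 0.072]
200 256 317 [0.606 0.133] [ 0.606 -0.022]
201 280 317 [0.603 0.071] [ 0.603 -0.022]
202 281 317 [0.6   0.069] [ 0.601 -0.022]
203 282 316 [0.598 0.066] [ 0.598 -0.02 ]
204 283 315 [0.595 0.064] [ 0.595 -0.017]
205 285 313 [0.593 0.059] [ 0.593 -0.012]
206 287 311 [0.59  0.053] [ 0.59  -0.007]
207 290 308 [0.587 0.046] [0.588 0.   ]
208 293 305 [0.585 0.038] [0.585 0.008]
```

{"api": "carry_out", "payload": {
  "motion": [
    [[0.7,-13.5,-16,0,0,0,8.5],[0.7,-13.5,-16,0,0,0,8.5],[0.7,-13.5,-16,0,0,0,8.5],[0.7,-13.5,-16,0,0,0,8.5],[0.7,-13.5,-16,0,0,0,8.5]]
  ]
}}

```text
time_s: 0.57
position: [0.3106, -0.3172, 0.2352]
tool_rot: [[-0.0, 0.394, -0.919], [0.0, -0.919, -0.394], [-1.0, -0.0, -0.0]]
ft_force: [1.0, -1.2, 0.5]
grip_width: 0.0854
```

{"api": "carry_out", "payload": {
  "motion": [
    [[0.7,-13.5,-16,0,0,0,8.5],[0.7,-13.5,-16,0,0,0,8.5],[0.7,-13.5,-16,0,0,0,8.5],[0.7,-13.5,-16,0,0,0,8.5],[0.7,-13.5,-16,0,0,0,8.5]]
  ]
}}

```text
time_s: 0.98
position: [0.4039, -0.1309, 0.2284]
tool_rot: [[0.0, 0.394, -0.919], [-0.0, -0.919, -0.394], [-1.0, 0.0, -0.0]]
ft_force: [1.3, -0.3, 0.2]
grip_width: 0.085
```

{"api": "carry_out", "payload": {
  "motion": [
    [[0.6,-13.5,-16,0,0,0,5],[0.6,-13.5,-16,0,0,0,5],[0.6,-13.5,-16,0,0,0,5],[0.6,-13.5,-16,0,0,0,5],[0.6,-13.5,-16,0.4067,0,0,5]]
  ]
}}

```text
time_s: 1.4
position: [0.4951, 0.0511, 0.2225]
tool_rot: [[-0.0, 0.293, -0.956], [0.0, -0.956, -0.293], [-1.0, -0.0, 0.0]]
ft_force: [0.3, -1.1, -0.7]
grip_width: 0.0501
```

{"api": "carry_out", "payload": {
  "motion": [
    [[0,0,0,0.297,0,0,5],[0,0,0,0.297,0,0,5],[0,0,0,0.297,0,0,5],[0,0,0,0.297,0,0,5]]
  ]
}}

```text
time_s: 1.73
position: [0.4945, 0.0488, 0.2224]
tool_rot: [[-0.001, -0.002, -1.0], [0.0, -1.0, 0.002], [-1.0, -0.0, 0.001]]
ft_force: [0.7, -0.4, 0.4]
grip_width: 0.0499
```

Run:
```python
from h import *
d=grab('wrist','wrist1.png');print((-np.array(d['R']).T@d['t']).round(3))
s=env.observe();print(np.array(s['tool_rot']).round(3),s['position'],np.round(s['q'],1))
print(proj(d,[[.497,.056,.105],[.497,.056,0]]))
```

```text
[0.572 0.049 0.355]
[[-0.001  0.001 -1.   ]
 [ 0.    -1.    -0.001]
 [-1.    -0.     0.001]] [0.4945043  0.04861337 0.2224102 ] [-8.1 17.5 84.5 -0.  78.1 81.9]
[[307.50593774 233.42642666]
 [310.86664319 197.25384913]]
```

View pics/wrist1.png

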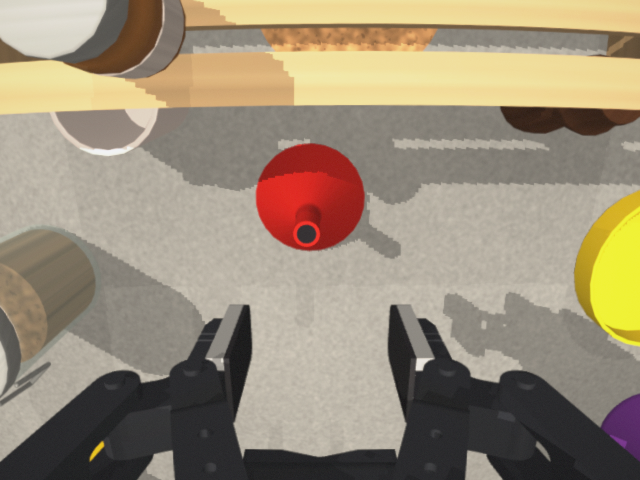

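The stem top is at (306.5,234). I predicted (307.5,233.4) for z = 0.105, so the stem's position and height agree. Now I'll pick it up.

{"api": "carry_out", "payload": {
  "motion": [
    [[3,-0.8,-0.25,0,0,0,5],[7,-0.8,-0.25,0,0,0,5],[11,-0.8,-0.25,0,0,0,5],[13.9,-0.8,-0.25,0,0,0,5],[13.9,-0.8,-0.25,0,0,0,5]]
  ]
}}

```text
time_s: 2.2
position: [0.4944, 0.0565, 0.079]
tool_rot: [[-0.01, 0.001, -1.0], [0.001, -1.0, -0.001], [-1.0, -0.001, 0.01]]
ft_force: [-1.4, -0.3, -0.7]
grip_width: 0.0502
```

{"api": "carry_out", "payload": {
  "motion": [
    [[0,0,0,0,0,0,5],[0,0,0,0,0,0,1],[0,0,0,0,0,0,0.8],[0,0,0,0,0,0,0.8],[0,0,0,0,0,0,0.8]]
  ],
  "grip_force": 25
}}

```text
time_s: 2.62
position: [0.498, 0.0565, 0.0852]
tool_rot: [[0.004, -0.001, -1.0], [-0.0, -1.0, 0.001], [-1.0, 0.0, -0.004]]
ft_force: [-0.8, 2.4, 8.2]
grip_width: 0.0148
```

{"api": "carry_out", "payload": {
  "motion": [
    [[0,0,0,0,0,0,0.8],[0,0,0,0,0,0,0.8],[0,0,0,0,0,0,0.8],[0,0,0,0,0,0,0.8],[-1,0,0,0,0,0,0.8]]
  ]
}}

```text
time_s: 3.03
position: [0.4968, 0.0566, 0.0936]
tool_rot: [[-0.001, -0.001, -1.0], [0.0, -1.0, 0.001], [-1.0, -0.0, 0.001]]
ft_force: [-0.9, -0.2, -0.8]
grip_width: 0.0149
```

{"api": "carry_out", "payload": {
  "motion": [
    [[-4,0,0,0,0,0,0.8],[-8,0,0,0,0,0,0.8],[-12,0,0,0,0,0,0.8],[-16.5,1,-1,0,0,0,0.8],[-16.5,1.5,-2,0,0,0,0.8]]
  ]
}}

```text
time_s: 3.45
position: [0.5186, 0.0412, 0.2666]
tool_rot: [[0.013, 0.0, -1.0], [-0.002, -1.0, -0.0], [-1.0, 0.002, -0.013]]
ft_force: [0.9, -0.3, 0.1]
grip_width: 0.0151
```

{"api": "carry_out", "payload": {
  "motion": [
    [[0,1.5,-3,0,0,0,0.8],[0,3.5,-6,0,0,0,0.8],[0,5.5,-9,0,0,0,0.8],[0,7.2,-12,0,0,0,0.8],[0,7.2,-12,0,0,0,0.8]]
  ]
}}

```text
time_s: 3.87
position: [0.6403, -0.034, 0.2571]
tool_rot: [[0.0, -0.004, -1.0], [-0.001, -1.0, 0.004], [-1.0, 0.001, -0.0]]
ft_force: [-0.9, 0.5, -0.1]
grip_width: 0.0153
```

Run:
```python
from h import *
d=grab('scene','scene2.png');e=grab('top','top2.png')
s=env.observe();print(s['position'],s['grip_width'])
o=np.zeros((480,800,3),np.uint8)
o[:,:400]=cv2.resize(d['image'][120:360,120:320],None,fx=2,fy=2);o[:400,400:800]=cv2.resize(e['image'][100:300,190:390],None,fx=2,fy=2)
cv2.imwrite('pics/c2.png',o[:,:,::-1])
```

```text
[ 0.63731313 -0.03119058  0.25808256] 0.014976437950058437
```

View pics/c2.png

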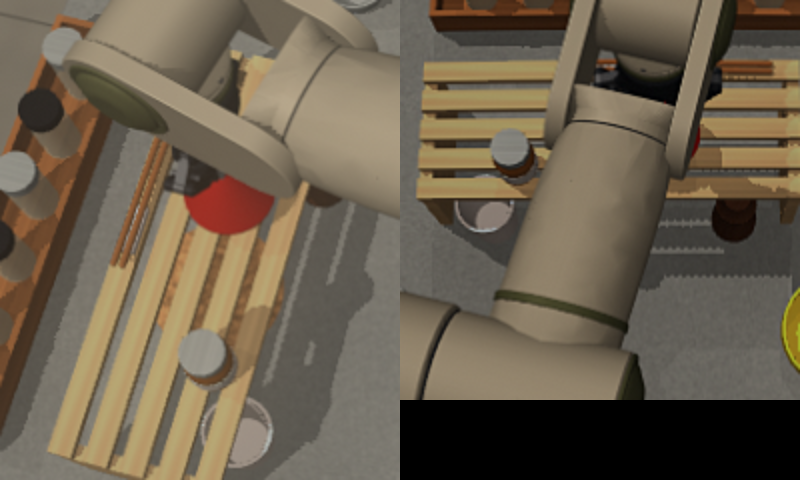

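{"api": "carry_out", "payload": {
  "motion": [
    [[1,0,0,0,0,0,0.8],[2,0,0,0,0,0,0.8],[2.7,0,0,0,0,0,0.8],[3,0,0,0,0,0,0.8],[3,0,0,0,0,0,0.8]]
  ]
}}

```text
time_s: 4.38
position: [0.6364, -0.03, 0.2283]
tool_rot: [[-0.001, -0.0, -1.0], [0.0, -1.0, 0.0], [-1.0, -0.0, 0.001]]
ft_force: [-0.7, 0.5, -0.4]
grip_width: 0.0153
```

{"api": "carry_out", "payload": {
  "motion": [
    [[0.1,0,0,0,0,0,0.8],[0.2,0,0,0,0,0,0.8],[0.3,0,0,0,0,0,0.8],[0.3,0,0,0,0,0,0.8],[0.3,0,0,0,0,0,0.8]]
  ]
}}

```text
time_s: 4.8
position: [0.6371, -0.0303, 0.2273]
tool_rot: [[0.002, -0.0, -1.0], [-0.0, -1.0, 0.0], [-1.0, 0.0, -0.002]]
ft_force: [-3.4, 2.2, 8.4]
grip_width: 0.0148
```

{"api": "carry_out", "payload": {
  "motion": [
    [[-0.15,0,0,0,0,0,0.8],[-0.15,0,0,0,0,0,2],[-0.15,0,0,0,0,0,5],[-0.15,0,0,0,0,0,5],[-0.15,0,0,0,0,0,5]]
  ]
}}

```text
time_s: 5.22
position: [0.6371, -0.0306, 0.2268]
tool_rot: [[-0.0, -0.001, -1.0], [0.0, -1.0, 0.001], [-1.0, -0.0, 0.0]]
ft_force: [0.4, 1.0, -0.3]
grip_width: 0.0502
```

{"api": "carry_out", "payload": {
  "motion": [
    [[0,0,0,0,0,0,5],[-1,0,0,0,0,0,5],[-3,0,0,0,0,0,5],[-6,0,0,0,0,0,5],[-10,0,0,0,0,0,5]]
  ]
}}

```text
time_s: 5.63
position: [0.6364, -0.0305, 0.3269]
tool_rot: [[-0.004, -0.001, -1.0], [0.001, -1.0, 0.001], [-1.0, -0.001, 0.004]]
ft_force: [0.7, 0.1, -0.7]
grip_width: 0.05
```

{"api": "carry_out", "payload": {
  "motion": [
    [[0,0,4,0,0,0,8.5],[0,1.5,8,0,0,0,8.5],[0,4,11,0,0,0,8.5],[0,8,14,0,0,0,8.5],[0,12,15,0,0,0,8.5]]
  ]
}}

```text
time_s: 6.05
position: [0.4868, -0.143, 0.329]
tool_rot: [[0.002, 0.001, -1.0], [-0.001, -1.0, -0.001], [-1.0, 0.001, -0.002]]
ft_force: [1.4, -1.0, 0.7]
grip_width: 0.0851
```

Run:
```python
from h import *
s=env.observe();print(s['position'],s['grip_width'])
for n in('scene','wrist','top'): d=grab(n,n+'3.png')
a=cv2.imread('pics/scene3.png')[110:390,120:420];b=cv2.imread('pics/wrist3.png')
o=np.zeros((560,800,3),np.uint8);o[:448,:480]=cv2.resize(a,None,fx=1.6,fy=1.6);o[:240,480:800]=cv2.resize(b,(320,240));o[240:480,480:800]=cv2.resize(cv2.imread('pics/top3.png'),(320,240))
cv2.imwrite('pics/c3.png',o)
```

```text
[ 0.48676223 -0.14301394  0.32899219] 0.08506752352113792
```

View pics/c3.png

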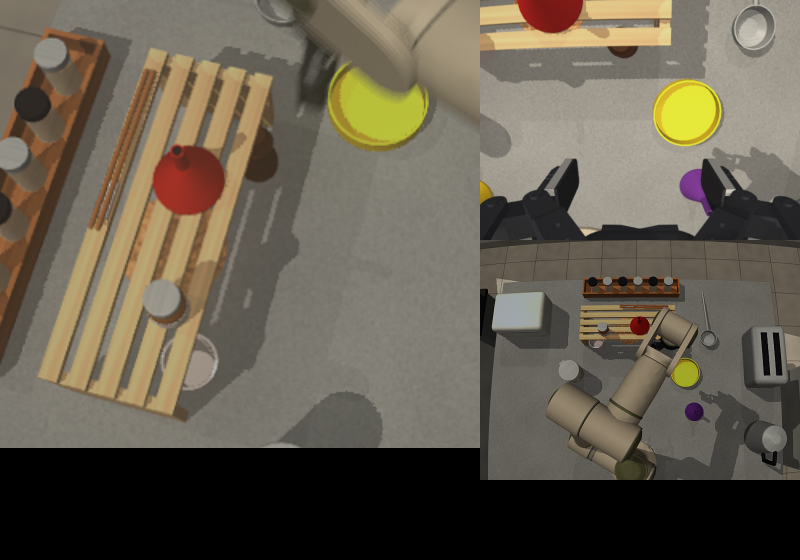

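Funnel stands upright on the shelf, released. Next I'll measure the plate from the wrist view, plus the purple look-alike and the ladle for clearance.

Run:
```python
from h import *
W,T=load('wrist3.png'),load('top3.png')
for n,d in(('W',W),('T',T)):
    h=cv2.cvtColor(d['image'],cv2.COLOR_RGB2HSV);m=cv2.inRange(h,(24,130,60),(36,255,255))
    if n=='W': m[:,:300]=0
    else: m[:,:360]=0;m[:230]=0;m[310:]=0
    c=max(cv2.findContours(m,0,1)[0],key=cv2.contourArea)
    for z in(.0,.03):
        print(n,'plate',z,cv2.minEnclosingCircle(np.array([onz(d,q[0],z)[:2] for q in c],np.float32)))
    m=cv2.inRange(h,(125,100,40),(150,255,255))
    c=max(cv2.findContours(m,0,1)[0],key=cv2.contourArea)
    print(n,'purple',cv2.minEnclosingCircle(np.array([onz(d,q[0],0)[:2] for q in c],np.float32)))
h=cv2.cvtColor(T['image'],cv2.COLOR_RGB2HSV)
print('ladle bowl',onz(T,(457,196),.03))
```

```text
W plate 0.0 ((0.4316557049751282, -0.25655901432037354), 0.07885225862264633)
W plate 0.03 ((0.44024011492729187, -0.2496325820684433), 0.07372505217790604)
W purple ((0.2162332832813263, -0.30642956495285034), 0.07732449471950531)
T plate 0.0 ((0.4424358904361725, -0.25464826822280884), 0.07424063235521317)
T plate 0.03 ((0.4376981556415558, -0.2505650222301483), 0.07269150018692017)
T purple ((0.24802947044372559, -0.29555177688598633), 0.0448734350502491)
ladle bowl [ 0.61063604 -0.37322421  0.03      ]
```

{"api": "carry_out", "payload": {
  "motion": [
    [[0,3.5,1,0,0,0,5],[0,7,2,0,0,0,4],[1,10.5,3,0,0,0,4],[2,14,4,0,0,0,4],[4,17.6,4.8,0,0,0,4]]
  ]
}}

```text
time_s: 6.62
position: [0.4416, -0.3203, 0.2891]
tool_rot: [[0.003, 0.001, -1.0], [-0.003, -1.0, -0.001], [-1.0, 0.003, -0.003]]
ft_force: [0.3, -0.0, 0.4]
grip_width: 0.04
```

{"api": "carry_out", "payload": {
  "motion": [
    [[4,0,0,0,0,0,4],[8,0,0,0,0,0,4],[12,0,0,0,0,0,4],[16,0,0,0,0,0,4],[18,0,0,0,0,0,4]]
  ]
}}

```text
time_s: 7.03
position: [0.4408, -0.3172, 0.1034]
tool_rot: [[-0.004, 0.0, -1.0], [0.004, -1.0, -0.0], [-1.0, -0.004, 0.004]]
ft_force: [-1.2, -0.7, -0.2]
grip_width: 0.0398
```

{"api": "carry_out", "payload": {
  "motion": [
    [[0,0,0,0,0,0,4],[0,0,0,0,0,0,4]]
  ]
}}

```text
time_s: 7.2
position: [0.442, -0.3188, 0.1075]
tool_rot: [[-0.0, 0.0, -1.0], [0.001, -1.0, -0.0], [-1.0, -0.001, 0.0]]
ft_force: [-0.1, -0.9, 0.1]
grip_width: 0.0402
```

{"api": "carry_out", "payload": {
  "motion": [
    [[3,0.1,0.2,0,0,0,4],[6,0.1,0.2,0,0,0,4],[7.6,0.1,0.2,0,0,0,4],[8.2,0.1,0.2,0,0,0,4],[8.2,0.1,0.2,0,0,0,4]]
  ]
}}

```text
time_s: 7.62
position: [0.4399, -0.3205, 0.026]
tool_rot: [[0.001, -0.0, -1.0], [-0.001, -1.0, 0.0], [-1.0, 0.001, -0.001]]
ft_force: [-0.0, -0.5, 0.3]
grip_width: 0.0398
```

{"api": "carry_out", "payload": {
  "motion": [
    [[0,0,0,0,0,0,2],[0,0,0,0,0,0,0.2],[0,0,0,0,0,0,0.2],[0,0,0,0,0,0,0.2],[0,0,0,0,0,0,0.2]]
  ],
  "grip_force": 20
}}

```text
time_s: 8.03
position: [0.4399, -0.3209, 0.0268]
tool_rot: [[0.002, -0.0, -1.0], [-0.002, -1.0, 0.0], [-1.0, 0.002, -0.002]]
ft_force: [0.8, 1.2, 7.1]
grip_width: 0.0038
```

{"api": "carry_out", "payload": {
  "motion": [
    [[0,0,0,0,0,0,0.2],[0,0,0,0,0,0,0.2],[0,0,0,0,0,0,0.2]]
  ]
}}

```text
time_s: 8.28
position: [0.4399, -0.3209, 0.0268]
tool_rot: [[0.002, -0.001, -1.0], [-0.002, -1.0, 0.001], [-1.0, 0.002, -0.002]]
ft_force: [1.1, 0.6, 9.0]
grip_width: 0.0038
```

{"api": "carry_out", "payload": {
  "motion": [
    [[-0.07,-0.5,0,0,0,0,0.2],[-0.07,-2,0,0,0,0,0.2],[-0.07,-4,0,0,0,0,0.2],[-0.07,-6.5,0,0,0,0,0.2],[-0.07,-9,0,0,0,0,0.2]]
  ]
}}

```text
time_s: 8.7
position: [0.4396, -0.2297, 0.0268]
tool_rot: [[0.002, -0.001, -1.0], [-0.003, -1.0, 0.001], [-1.0, 0.003, -0.002]]
ft_force: [0.1, -4.2, 5.3]
grip_width: 0.0033
```

{"api": "carry_out", "payload": {
  "motion": [
    [[0,-2.5,0,0,0,0,0.2],[0,-5,0,0,0,0,0.2],[0,-7.5,0,0,0,0,0.2],[0,-10,0,0,0,0,0.2],[0,-12,0,0,0,0,0.2]]
  ]
}}

```text
time_s: 9.12
position: [0.4395, -0.1087, 0.0268]
tool_rot: [[0.002, 0.0, -1.0], [-0.002, -1.0, -0.0], [-1.0, 0.002, -0.002]]
ft_force: [0.0, -4.4, 6.5]
grip_width: 0.0038
```

{"api": "carry_out", "payload": {
  "motion": [
    [[0,-2,0,0,0,0,0.2],[0,-4,0,0,0,0,0.2],[0,-5.5,0,0,0,0,0.2],[0,-6.3,0,0,0,0,0.2],[0,-6.5,0,0,0,0,0.2]]
  ]
}}

```text
time_s: 9.53
position: [0.4394, -0.0438, 0.0268]
tool_rot: [[0.002, 0.002, -1.0], [-0.001, -1.0, -0.002], [-1.0, 0.001, -0.002]]
ft_force: [-1.3, -4.9, 6.0]
grip_width: 0.0035
```

{"api": "carry_out", "payload": {
  "motion": [
    [[0,0,0,0,0,0,0.2],[0,0,-0.8,0,0,0,0.2],[0,0,-1.6,0,0,0,0.2],[0,0,-2.4,0,0,0,0.2],[0,0,-3,0,0,0,0.2]]
  ],
  "grip_force": 60
}}

```text
time_s: 9.95
position: [0.4674, -0.0437, 0.0268]
tool_rot: [[-0.004, 0.0, -1.0], [0.001, -1.0, -0.0], [-1.0, -0.001, 0.004]]
ft_force: [-10.9, 1.9, 18.8]
grip_width: 0.0029
```

{"api": "carry_out", "payload": {
  "motion": [
    [[0,0,0,0,0,0,0.2],[0,0,0,0,0,0,1.5],[0,0,0,0,0,0,3.5],[0,0,0,0,0,0,3.5],[0,0,0,0,0,0,3.5]]
  ],
  "grip_force": 20
}}

```text
time_s: 10.37
position: [0.4691, -0.045, 0.0259]
tool_rot: [[-0.0, -0.001, -1.0], [0.0, -1.0, 0.001], [-1.0, -0.0, 0.0]]
ft_force: [-0.0, 0.6, -0.2]
grip_width: 0.0347
```

{"api": "carry_out", "payload": {
  "motion": [
    [[-2,0,0,0,0,0,3.5],[-5,0,0,0,0,0,3.5],[-8,0,2,0,0,0,3.5],[-10,-2,6,0,0,0,3.5],[-10,-4,9.5,0,0,0,3.5]]
  ]
}}

```text
time_s: 10.78
position: [0.3797, -0.0084, 0.1278]
tool_rot: [[0.005, -0.002, -1.0], [-0.002, -1.0, 0.002], [-1.0, 0.002, -0.005]]
ft_force: [-0.2, 0.5, 0.1]
grip_width: 0.0351
```

{"api": "carry_out", "payload": {
  "motion": [
    [[0,-3,0,0,0.12,0,6],[0,-3,0,0,0.24,0,6],[0,-3,0,0,0.36,0,6],[0,-3,0,0,0.48,0,6],[0,-3,0,0,0.6,0,6]]
  ]
}}

```text
time_s: 11.2
position: [0.3794, 0.0272, 0.1254]
tool_rot: [[0.482, 0.012, -0.876], [0.02, -1.0, -0.003], [-0.876, -0.016, -0.482]]
ft_force: [0.4, 1.9, -0.3]
grip_width: 0.0601
```

Run:
```python
from h import *
s=env.observe();print(s['position'],s['grip_width'],np.round(s['q'],1),np.round(s['tool_rot'],3))
for n in('scene','wrist','top'): d=grab(n,n+'4.png')
o=np.zeros((480,800,3),np.uint8);o[:480,:480]=cv2.imread('pics/scene4.png')[:,60:540];o[:240,480:800]=cv2.resize(cv2.imread('pics/wrist4.png'),(320,240));o[240:480,480:800]=cv2.resize(cv2.imread('pics/top4.png'),(320,240))
cv2.imwrite('pics/c4.png',o)
```

```text
[0.37944487 0.02721172 0.12539157] 0.06011735044084952 [-21.8   6.6 128.9  33.2  21.1  39. ] [[ 0.482  0.012 -0.876]
 [ 0.02  -1.    -0.003]
 [-0.876 -0.016 -0.482]]
```

View pics/c4.png

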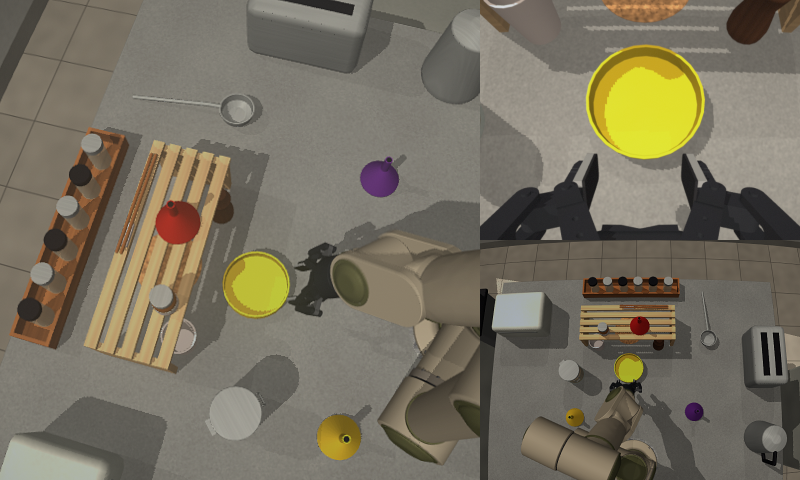

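The plate is now in front of the gap, centred at about wrist (645,100) in the mosaic. The funnel still stands and the bystanders look unmoved. Next I'll measure the plate.

```bash
cat >> h.py <<'E'
def plate(d,z=.03,box=None):
    m=cv2.inRange(cv2.cvtColor(d['image'],cv2.COLOR_RGB2HSV),(24,130,60),(36,255,255))
    if box: k=np.zeros_like(m);k[box[1]:box[3],box[0]:box[2]]=255;m&=k
    c=max(cv2.findContours(m,0,1)[0],key=cv2.contourArea)
    return cv2.minEnclosingCircle(np.array([onz(d,q[0],z)[:2] for q in c],np.float32))
E
python3 - <<'E'
from h import *
print(plate(load('wrist4.png')),plate(load('top4.png'),box=(250,200,350,310)),plate(load('scene4.png'),box=(270,240,370,330)))
W=load('wrist4.png')
h=cv2.cvtColor(W['image'],cv2.COLOR_RGB2HSV)
# cork front edge in wrist view
m=cv2.inRange(h,(5,110,50),(17,255,255));m[60:]=0;m[:,:220]=0;m[:,420:]=0
ys,xs=np.nonzero(m)
for r in (15,20,25,30,35,40):
    x=xs[ys==r]
    if len(x):print(r,onz(W,(x.min(),r),0)[:2].round(3),onz(W,(x.max(),r),0)[:2].round(3))
print('mill base L',onz(W,(2*(728-480),2*38),.0),'cup bottom R',onz(W,(2*(560-480),2*40),0))
E
```

```text
((0.45983773469924927, 0.02494468353688717), 0.07186990231275558) ((0.45935243368148804, 0.02448355406522751), 0.07255230098962784) ((0.459612101316452, 0.026953740045428276), 0.07320164144039154)
15 [0.612 0.083] [ 0.613 -0.03 ]
20 [0.608 0.079] [ 0.608 -0.026]
25 [0.603 0.073] [ 0.604 -0.02 ]
30 [0.599 0.068] [ 0.599 -0.016]
35 [0.594 0.059] [ 0.595 -0.007]
40 [0.59  0.048] [0.59  0.004]
mill base L [ 0.56226033 -0.09509928  0.        ] cup bottom R [0.55757384 0.15041326 0.        ]
```

{"api": "carry_out", "payload": {
  "motion": [
    [[-0.6,0.1,1.1,0,0,0,6],[-1.2,0.1,2.2,0,0,0,6],[2,0.2,4,0,0,0,6],[5,0.3,5.7,0,0,0,6],[6.5,0.35,6.5,0,0,0,6]]
  ]
}}

```text
time_s: 11.77
position: [0.365, 0.0334, 0.0956]
tool_rot: [[0.504, 0.034, -0.863], [0.056, -0.998, -0.006], [-0.862, -0.045, -0.506]]
ft_force: [0.3, -0.2, -0.7]
grip_width: 0.0598
```

{"api": "carry_out", "payload": {
  "motion": [
    [[0,0,0,0,0,0,6],[0,0,0,0,0,0,6]]
  ]
}}

```text
time_s: 11.93
position: [0.3645, 0.0336, 0.0955]
tool_rot: [[0.502, 0.034, -0.864], [0.057, -0.998, -0.006], [-0.863, -0.046, -0.504]]
ft_force: [0.0, -0.1, -0.3]
grip_width: 0.0598
```

```bash
cat >> h.py <<'E'
from scipy.spatial.transform import Rotation as Ro
def rel(p,tilt):
    s=env.observe();R=np.array(s['tool_rot']);a=np.radians(tilt)
    Rt=np.c_[[np.sin(a),0,-np.cos(a)],[0,-1,0],[-np.cos(a),0,-np.sin(a)]]
    return (R.T@(np.array(p)-s['position'])*100).round(2),Ro.from_matrix(R.T@Rt).as_rotvec().round(4)
E
python3 - <<'E'
from h import *
print(np.round(env.observe()['q'],1))
print(rel([.355,.025,.1],5))
E
```

```text
[-24.4  11.  135.4  65.9  16.5   3. ]
(array([-0.91,  0.81,  0.6 ]), array([ 0.0184, -0.4402,  0.0543]))
```

{"api": "carry_out", "payload": {
  "motion": [
    [[-0.9,0.8,0.6,0.02,-0.44,0.054,6],[-0.9,0.8,0.6,0.02,-0.44,0.054,6],[-0.9,0.8,0.6,0.02,-0.44,0.054,6],[-0.9,0.8,0.6,0.02,-0.44,0.054,6],[-0.9,0.8,0.6,0.02,-0.44,0.054,6]]
  ]
}}

```text
time_s: 12.35
position: [0.3551, 0.027, 0.1001]
tool_rot: [[0.262, 0.025, -0.965], [0.05, -0.999, -0.012], [-0.964, -0.045, -0.263]]
ft_force: [-0.1, 0.2, -0.7]
grip_width: 0.0603
```

{"api": "carry_out", "payload": {
  "motion": [
    [[0,0,0,0,0,0,6],[0,0,0,0,0,0,6]]
  ]
}}

```text
time_s: 12.52
position: [0.3565, 0.0286, 0.1]
tool_rot: [[0.269, 0.031, -0.963], [0.056, -0.998, -0.016], [-0.961, -0.05, -0.271]]
ft_force: [-0.1, 1.7, -0.6]
grip_width: 0.0596
```

Run:
```python
from h import *
s=env.observe();print(np.round(s['q'],1),s['position'],np.round(s['tool_rot'],3))
print(rel([.35,.025,.022],5))
```

```text
[-20.9   9.9 125.5  16.3  32.1  54.8] [0.35649985 0.02859819 0.10000242] [[ 0.269  0.031 -0.963]
 [ 0.056 -0.998 -0.016]
 [-0.961 -0.05  -0.271]]
(array([7.3 , 0.73, 2.74]), array([ 0.0212, -0.1863,  0.0545]))
```

{"api": "carry_out", "payload": {
  "motion": [
    [[0,0.5,0.5,0.02,-0.18,0.054,6],[0,0.5,0.5,0.02,-0.18,0.054,6],[3,0.7,1.5,0.02,-0.18,0.054,6],[5,0.7,2.2,0.02,-0.18,0.054,6],[7.3,0.7,2.7,0.02,-0.186,0.054,6]]
  ]
}}

```text
time_s: 12.93
position: [0.3486, 0.026, 0.021]
tool_rot: [[0.086, 0.001, -0.996], [0.002, -1.0, -0.001], [-0.996, -0.002, -0.086]]
ft_force: [0.2, -0.6, -0.1]
grip_width: 0.0599
```

{"api": "carry_out", "payload": {
  "motion": [
    [[0,0,0,0,0,0,6],[0,0,0,0,0,0,6]]
  ]
}}

```text
time_s: 13.1
position: [0.3487, 0.0259, 0.0213]
tool_rot: [[0.083, 0.0, -0.997], [0.003, -1.0, -0.0], [-0.997, -0.003, -0.083]]
ft_force: [-0.5, 0.3, 1.0]
grip_width: 0.06
```

Run:
```python
from h import *
s=env.observe();print(np.round(s['q'],1),s['position'],np.round(s['tool_rot'],3))
print(rel([.35,.025,.022],5))
print(rel([.45,.025,.022],20))
d=grab('wrist','wrist5.png')
```

```text
[-16.5  23.9 125.5   3.5  26.2  70.4] [0.34870375 0.02589246 0.02132312] [[ 0.083  0.    -0.997]
 [ 0.003 -1.    -0.   ]
 [-0.997 -0.003 -0.083]]
(array([-0.06,  0.09, -0.13]), array([0.0001, 0.0046, 0.0034]))
(array([  0.77,   0.09, -10.1 ]), array([-0.0003,  0.2664,  0.0034]))
```

View pics/wrist5.png

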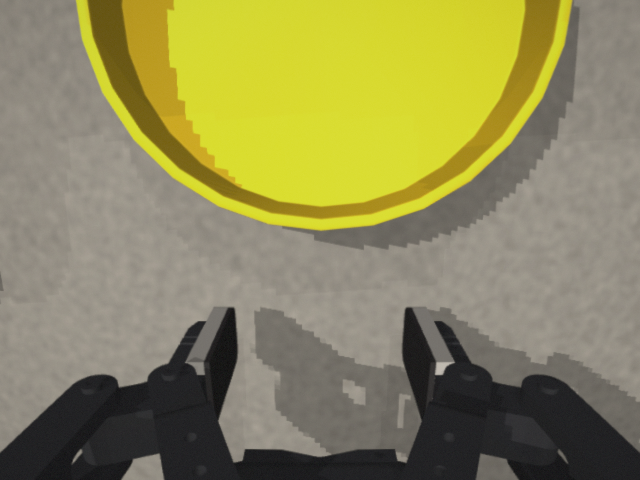

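Fingers straddle the plate's near rim symmetrically (fingers at columns 237 and 404, plate centre at about 325). Now I'll push, adding tilt as I go.

{"api": "carry_out", "payload": {
  "motion": [
    [[0.1,0.1,-1.5,0,0,0,6],[0.25,0.1,-3.2,0,0.05,0,6],[0.4,0.1,-5,0,0.12,0,6],[0.55,0.1,-7,0,0.2,0,6],[0.7,0.1,-9,0,0.266,0,6]]
  ]
}}

```text
time_s: 13.57
position: [0.4405, 0.0245, 0.0241]
tool_rot: [[0.349, 0.0, -0.937], [0.001, -1.0, 0.0], [-0.937, -0.001, -0.349]]
ft_force: [-1.1, 1.3, -1.0]
grip_width: 0.06
```

{"api": "carry_out", "payload": {
  "motion": [
    [[0,0,0,0,0,0,6],[0,0,0,0,0,0,6]]
  ]
}}

```text
time_s: 13.73
position: [0.4397, 0.0247, 0.0233]
tool_rot: [[0.344, 0.001, -0.939], [0.002, -1.0, 0.0], [-0.939, -0.002, -0.344]]
ft_force: [-0.1, 0.4, 0.4]
grip_width: 0.0602
```

Run:
```python
from h import *
s=env.observe();print(np.round(s['q'],1),s['position'],np.round(s['tool_rot'],3),s['ft_force'])
d=grab('wrist','wrist6.png');print(plate(d),plate(grab('scene','scene6.png'),box=(230,220,370,330)))
print(rel([.49,.025,.022],40));print(rel([.44,.025,.022],40))
```

```text
[-15.4  27.  122.1  25.3  12.7  50.8] [0.439654   0.02473012 0.0233096 ] [[ 0.344  0.001 -0.939]
 [ 0.002 -1.     0.   ]
 [-0.939 -0.002 -0.344]] [-0.08454354  0.40223386  0.37018146]
((0.5213313102722168, 0.024016374722123146), 0.07188384979963303) ((0.5176106691360474, 0.024949194863438606), 0.07210792601108551)
(array([ 1.84, -0.02, -4.72]), array([-0.0004,  0.3475,  0.0023]))
(array([ 0.12, -0.02, -0.03]), array([-0.0004,  0.3475,  0.0023]))
```

{"api": "carry_out", "payload": {
  "motion": [
    [[0.4,0,-0.9,0,0,0,6],[0.75,0,-1.9,0,0,0,6],[1.1,0,-2.9,0,0.03,0,6],[1.5,0,-3.8,0,0.08,0,6],[1.84,0,-4.7,0,0.14,0,6]]
  ]
}}

```text
time_s: 14.25
position: [0.4868, 0.0234, 0.0262]
tool_rot: [[0.438, 0.007, -0.899], [0.015, -1.0, -0.001], [-0.899, -0.013, -0.438]]
ft_force: [-0.9, 0.2, -1.3]
grip_width: 0.0597
```

{"api": "carry_out", "payload": {
  "motion": [
    [[0,0,0,0,0,0,6],[0,0,0,0,0,0,6]]
  ]
}}

```text
time_s: 14.42
position: [0.487, 0.0227, 0.0266]
tool_rot: [[0.438, 0.005, -0.899], [0.014, -1.0, 0.001], [-0.899, -0.013, -0.438]]
ft_force: [-0.4, 0.2, -0.4]
grip_width: 0.0604
```

Run:
```python
from h import *
s=env.observe();print(np.round(s['q'],1),s['position'],np.round(s['tool_rot'],3),s['ft_force'])
d=grab('wrist','wrist7.png');print(plate(d))
print(rel([.53,.025,.022],37));print(rel([.49,.025,.022],37))
```

```text
[-15.1  29.  118.7  45.3  10.3  31.6] [0.48698407 0.02274609 0.02658074] [[ 0.438  0.005 -0.899]
 [ 0.014 -1.     0.001]
 [-0.899 -0.013 -0.438]] [-0.35628121  0.21856091 -0.40766567]
((0.563462495803833, 0.02372869662940502), 0.07182867079973221)
(array([ 2.29, -0.19, -3.67]), array([-0.0021,  0.1929,  0.0137]))
(array([ 0.54, -0.21, -0.08]), array([-0.0021,  0.1929,  0.0137]))
```

View pics/wrist7.png

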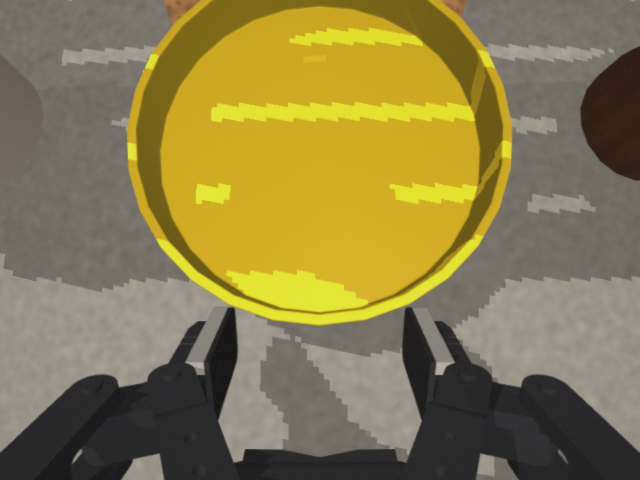

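The plate is at (0.5635, 0.0237), centred between the cup and the mill. J5 is near its lower limit, though. I'll fit a quick kinematic model from the logged states and plan the tilt for the last 95 mm.

```bash
cat > kin.py <<'E'
import numpy as np
from scipy.optimize import least_squares
from scipy.spatial.transform import Rotation as Ro
D=[([-79.085,21.807,74.336,0,83.858,-12.336],(.2171,-.5051,.2419)),([-8.1,17.5,84.5,0,78.1,81.9],(.4945,.0486,.2224)),
([-21.8,6.6,128.9,33.2,21.1,39.0],(.3794,.0272,.1254)),([-24.4,11,135.4,65.9,16.5,3.],(.3645,.0336,.0955)),
([-20.9,9.9,125.5,16.3,32.1,54.8],(.3565,.0286,.1)),([-16.5,23.9,125.5,3.5,26.2,70.4],(.3487,.0259,.0213)),
([-15.4,27,122.1,25.3,12.7,50.8],(.4397,.0247,.0233)),([-15.1,29,118.7,45.3,10.3,31.6],(.487,.0227,.0266))]
def fk(q,P):
    h,a,b,d,L,e,x0=P; q=np.radians(q)
    z1=Ro.from_euler('z',q[0]);up=Ro.from_euler('y',q[1]);fo=Ro.from_euler('y',q[1]+q[2])
    w=z1.apply(np.array([x0,d,h])+up.apply([0,0,a])+fo.apply([e,0,b]))
    R=z1*fo*Ro.from_euler('ZYZ',q[3:])      # tool axis = local z
    M=R.as_matrix(); return w+M[:,2]*L,M
P=least_squares(lambda P:np.concatenate([fk(q,P)[0]-p for q,p in D]),[.15,.4,.35,.117,.25,0,0]).x
if __name__=='__main__':
    print(P.round(4));print([np.abs(fk(q,P)[0]-p).max().round(4) for q,p in D])
    for q,_ in D[-2:]: print(fk(q,P)[1].round(3))   # cols: ?, ?, tool x
E
python3 kin.py
```

```text
[1.285e-01 5.370e-01 3.501e-01 1.175e-01 2.456e-01 1.024e-01 5.000e-04]
[np.float64(0.0003), np.float64(0.0003), np.float64(0.0003), np.float64(0.0001), np.float64(0.0003), np.float64(0.0002), np.float64(0.0), np.float64(0.0002)]
[[ 0.     0.939  0.344]
 [ 1.    -0.001  0.003]
 [ 0.003  0.344 -0.939]]
[[-0.004  0.899  0.438]
 [ 1.    -0.002  0.013]
 [ 0.013  0.438 -0.899]]
```

```bash
cat >> kin.py <<'E'
lo=np.array([-178.18,-50.72,12.68,-81.47,9.98,-165.26]);hi=np.array([178.18,133.34,142.11,261.47,163.14,165.26])
def tgt(tilt,yaw):
    a=np.radians(tilt);return (Ro.from_euler('z',yaw,degrees=True)).as_matrix()@np.c_[[np.sin(a),0,-np.cos(a)],[0,-1,0],[-np.cos(a),0,-np.sin(a)]]
def ik(p,tilt,yaw,q0):
    T=tgt(tilt,yaw)
    def f(q):
        x,M=fk(q,P);R=np.c_[M[:,2],-M[:,0],-M[:,1]]
        return np.r_[(x-p)*10,Ro.from_matrix(R.T@T).as_rotvec()]
    r=least_squares(f,np.clip(q0,lo+.1,hi-.1),bounds=(lo,hi));return r.x,np.abs(r.fun).max()
E
python3 - <<'E'
from kin import *
for nm,seed in(('A',[-15,29,118,30,15,45]),('B',[-15,29,118,150,20,-70])):
  for x in(.47,.53,.58):
    for yaw in(0,10,):
      for t in(25,30,35,40,45):
        q,e=ik([x,.025,.024],t,yaw,seed)
        if e<2e-3: print(nm,x,yaw,t,q.round(0))
E
```

```text
A 0.47 0 35 [-17.  31. 128. 143.  16. -68.]
A 0.47 0 40 [-17.  33. 131. 154.  26. -79.]
A 0.47 0 45 [-18.  37. 135. 158.  37. -85.]
A 0.47 10 25 [-18.  29. 121.  54.  14.  11.]
A 0.47 10 30 [-19.  30. 124.  92.  14. -27.]
A 0.47 10 35 [-21.  31. 128. 119.  20. -56.]
A 0.47 10 40 [-22.  33. 131. 133.  28. -72.]
A 0.47 10 45 [-24.  37. 134. 140.  38. -82.]
A 0.53 0 25 [-13.  31. 111.  23.  14.  56.]
A 0.53 0 40 [-15.  34. 121. 147.  17. -69.]
A 0.53 0 45 [-15.  36. 124. 156.  27. -79.]
A 0.53 10 25 [-15.  31. 111.  36.  18.  32.]
A 0.53 10 30 [-16.  32. 115.  64.  14.   3.]
A 0.53 10 35 [-17.  33. 118.  99.  15. -32.]
A 0.53 10 40 [-19.  34. 121. 122.  21. -56.]
A 0.53 10 45 [-20.  36. 124. 134.  29. -70.]
A 0.58 0 25 [-11.  34. 103.  15.  19.  66.]
A 0.58 0 30 [-12.  34. 107.  32.  11.  49.]
A 0.58 0 40 [-13.  36. 113. 135.  12. -55.]
A 0.58 0 45 [-13.  37. 116. 152.  20. -72.]
A 0.58 10 25 [-13.  34. 103.  27.  22.  43.]
A 0.58 10 30 [-14.  34. 107.  47.  16.  23.]
A 0.58 10 35 [-15.  35. 110.  78.  15.  -9.]
A 0.58 10 40 [-16.  36. 113. 108.  18. -40.]
A 0.58 10 45 [-17.  37. 116. 1
[... 429 characters left out ...]
-15.  34. 121. 147.  17. -69.]
B 0.53 0 45 [-15.  36. 124. 156.  27. -79.]
B 0.53 10 25 [-15.  31. 111.  36.  18.  32.]
B 0.53 10 30 [-16.  32. 115.  64.  14.   3.]
B 0.53 10 35 [-17.  33. 118.  99.  15. -32.]
B 0.53 10 40 [-19.  34. 121. 122.  21. -56.]
B 0.53 10 45 [-20.  36. 124. 134.  29. -70.]
B 0.58 0 25 [-11.  34. 103.  15.  19.  66.]
B 0.58 0 30 [-12.  34. 107.  32.  11.  49.]
B 0.58 0 40 [-13.  36. 113. 135.  12. -55.]
B 0.58 0 45 [-13.  37. 116. 152.  20. -72.]
B 0.58 10 25 [-13.  34. 103.  27.  22.  43.]
B 0.58 10 30 [-14.  34. 107.  47.  16.  23.]
B 0.58 10 35 [-15.  35. 110.  78.  15.  -9.]
B 0.58 10 40 [-16.  36. 113. 108.  18. -40.]
B 0.58 10 45 [-17.  37. 116. 126.  24. -59.]
```

```bash
cat >> h.py <<'E'
from kin import tgt
def chain(*poses):
    s=env.observe();R=np.array(s['tool_rot']);p=np.array(s['position'])
    for q,t,y in poses:
        T=tgt(t,y);print((R.T@(np.array(q)-p)*100).round(2),Ro.from_matrix(R.T@T).as_rotvec().round(3));R,p=T,np.array(q)
E
python3 - <<'E'
from h import *
chain(([.462,.023,.032],26,10),([.462,.023,.032],45,10),([.462,.025,.032],45,0),([.485,.025,.022],45,0))
E
```

```text
[-1.58 -0.04  2.  ] [-0.158 -0.    -0.063]
[0. 0. 0.] [0.    0.332 0.   ]
[ 0.02 -0.2  -0.02] [0.123 0.    0.123]
[ 2.33  0.   -0.92] [0. 0. 0.]
```

{"api": "carry_out", "payload": {
  "motion": [
    [[-0.8,0,1,0,0,0,6],[-1.6,0,2,-0.05,0,-0.02,6],[-1.6,0,2,-0.158,0,-0.063,6],[-1.6,0,2,-0.158,0,-0.063,6],[-1.6,0,2,-0.158,0,-0.063,6]]
  ]
}}

```text
time_s: 14.88
position: [0.4624, 0.0221, 0.032]
tool_rot: [[0.433, 0.17, -0.885], [0.075, -0.985, -0.153], [-0.898, -0.001, -0.439]]
ft_force: [-0.6, 0.2, 0.0]
grip_width: 0.0596
```

{"api": "carry_out", "payload": {
  "motion": [
    [[0,0,0,0,0.06,0,6],[0,0,0,0,0.12,0,6],[0,0,0,0,0.18,0,6],[0,0,0,0,0.22,0,6],[0,0,0,0,0.26,0,6]]
  ]
}}

```text
time_s: 15.3
position: [0.4599, 0.0336, 0.0296]
tool_rot: [[0.55, 0.196, -0.812], [0.15, -0.98, -0.135], [-0.821, -0.047, -0.568]]
ft_force: [0.7, -0.5, -0.1]
grip_width: 0.06
```

{"api": "carry_out", "payload": {
  "motion": [
    [[0,0,0,0,0,0,6],[0,0,0,0,0,0,6]]
  ]
}}

```text
time_s: 15.47
position: [0.4594, 0.0335, 0.0291]
tool_rot: [[0.547, 0.196, -0.814], [0.15, -0.979, -0.135], [-0.823, -0.048, -0.565]]
ft_force: [-0.0, -0.2, -0.4]
grip_width: 0.0604
```

Run:
```python
from h import *
s=env.observe();print(np.round(s['q'],1),s['position'],np.round(s['tool_rot'],3),s['ft_force'])
chain(([.462,.023,.032],45,10),([.462,.025,.032],45,0),([.485,.025,.022],45,0))
```

```text
[-21.8  29.8 128.3 108.2  21.1 -46.5] [0.45939956 0.03353167 0.02908821] [[ 0.547  0.196 -0.814]
 [ 0.15  -0.979 -0.135]
 [-0.823 -0.048 -0.565]] [-0.00183408 -0.2337414  -0.36277037]
[-0.26  1.07 -0.23] [-0.013  0.184  0.052]
[ 0.02 -0.2  -0.02] [0.123 0.    0.123]
[ 2.33  0.   -0.92] [0. 0. 0.]
```

Through the wrist flip, with j4 at 108 and j5 at 21. On to 45° tilt.

{"api": "carry_out", "payload": {
  "motion": [
    [[-0.3,0.5,-0.2,-0.013,0.1,0.052,6],[-0.3,1.07,-0.2,-0.013,0.184,0.052,6],[-0.3,1.07,-0.2,-0.013,0.184,0.052,6],[-0.3,1.07,-0.2,-0.013,0.184,0.052,6],[-0.3,1.07,-0.2,-0.013,0.184,0.052,6]]
  ]
}}

```text
time_s: 15.88
position: [0.4615, 0.0234, 0.032]
tool_rot: [[0.697, 0.175, -0.696], [0.126, -0.984, -0.122], [-0.706, -0.003, -0.708]]
ft_force: [0.6, -0.3, -0.2]
grip_width: 0.06
```

{"api": "carry_out", "payload": {
  "motion": [
    [[0,-0.2,0,0.123,0,0.123,6],[0,-0.2,0,0.123,0,0.123,6],[0,-0.2,0,0.123,0,0.123,6],[0,-0.2,0,0.123,0,0.123,6],[0,-0.2,0,0.123,0,0.123,6]]
  ]
}}

```text
time_s: 16.3
position: [0.4622, 0.0252, 0.0329]
tool_rot: [[0.71, 0.006, -0.704], [0.004, -1.0, -0.005], [-0.704, 0.001, -0.71]]
ft_force: [0.3, 0.5, -0.3]
grip_width: 0.0597
```

{"api": "carry_out", "payload": {
  "motion": [
    [[0,0,0,0,0,0,6],[0,0,0,0,0,0,6]]
  ]
}}

```text
time_s: 16.47
position: [0.4618, 0.0243, 0.0327]
tool_rot: [[0.71, 0.003, -0.704], [0.001, -1.0, -0.004], [-0.704, 0.002, -0.71]]
ft_force: [0.0, 0.8, -0.1]
grip_width: 0.0597
```

Run:
```python
from h import *
s=env.observe();print(np.round(s['q'],1),s['position'],np.round(s['tool_rot'],3),s['ft_force'])
print(plate(grab('wrist','wrist8.png')))
chain(([.485,.025,.022],45,0),([.54,.025,.022],45,0))
```

```text
[-19.3  35.2 135.8 156.9  36.8 -85.2] [0.46182442 0.0242965  0.03274709] [[ 0.71   0.003 -0.704]
 [ 0.001 -1.    -0.004]
 [-0.704  0.002 -0.71 ]] [ 0.02287699  0.75322315 -0.05976325]
((0.5589573979377747, 0.02366967871785164), 0.07642445713281631)
[ 2.41 -0.07 -0.88] [ 0.003 -0.004  0.   ]
[ 3.89  0.   -3.89] [0. 0. 0.]
```

{"api": "carry_out", "payload": {
  "motion": [
    [[0.6,-0.07,0.3,0,0,0,6],[1.2,-0.07,0.3,0,0,0,6],[1.9,-0.07,-0.4,0,0,0,6],[3,-0.07,-1.5,0,0,0,6],[4,-0.07,-2.5,0,0,0,6]]
  ]
}}

```text
time_s: 16.93
position: [0.5081, 0.0254, 0.0213]
tool_rot: [[0.708, 0.002, -0.706], [0.0, -1.0, -0.003], [-0.706, 0.002, -0.708]]
ft_force: [-0.9, 0.9, -0.8]
grip_width: 0.06
```

{"api": "carry_out", "payload": {
  "motion": [
    [[0.8,0,-0.8,0,0,0,6],[1.6,0,-1.6,0,0,0,6],[2.4,0,-2.4,0,0,0,6],[2.8,0,-2.8,0,0,0,6],[2.8,0,-2.8,0,0,0,6]]
  ]
}}

```text
time_s: 17.35
position: [0.5482, 0.0254, 0.022]
tool_rot: [[0.71, 0.003, -0.704], [0.0, -1.0, -0.004], [-0.704, 0.003, -0.71]]
ft_force: [-0.3, -0.7, 0.9]
grip_width: 0.0602
```

Run:
```python
from h import *
s=env.observe();print(np.round(s['q'],1),s['position'],np.round(s['tool_rot'],3),s['ft_force'])
d=grab('wrist','wrist9.png');print(plate(d))
grab('scene','scene9.png');grab('top','top9.png')
o=np.zeros((480,800,3),np.uint8);o[:300,:400]=cv2.resize(cv2.imread('pics/wrist9.png'),(400,300));o[:300,400:]=cv2.resize(cv2.imread('pics/scene9.png')[130:380,60:394],(400,300))
o[300:,:400]=cv2.resize(cv2.imread('pics/top9.png')[120:230,190:400],(400,180))
cv2.imwrite('pics/c9.png',o)
```

```text
[-14.4  36.9 121.6 155.1  24.9 -77.7] [0.54816877 0.02543987 0.02204866] [[ 0.71   0.003 -0.704]
 [ 0.    -1.    -0.004]
 [-0.704  0.003 -0.71 ]] [-0.34891274 -0.65447495  0.85096048]
((0.6198718547821045, 0.027448052540421486), 0.07462221384048462)
```

View pics/c9.png

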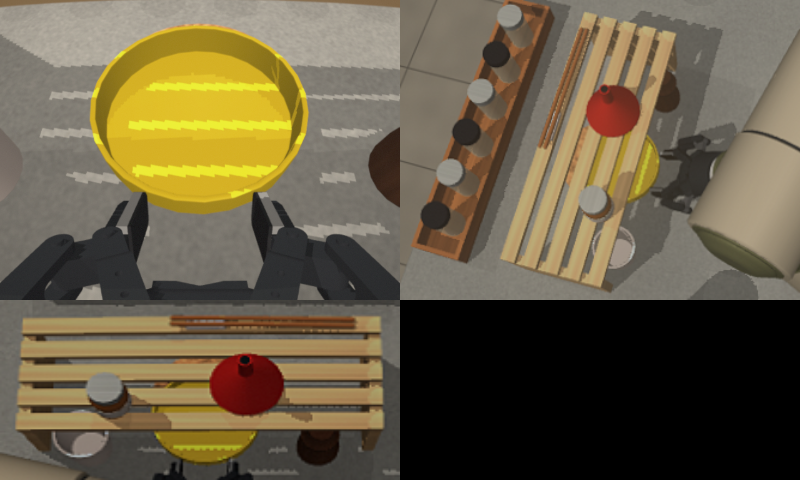

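The plate's front is under the shelf, the fingers are symmetric on it, and nothing else has moved. I'll refine the centre by fitting the rim's far half with the radius fixed.

```bash
cat >> h.py <<'E'
def rimfit(d,box=None):
    from scipy.optimize import least_squares as ls
    m=cv2.inRange(cv2.cvtColor(d['image'],cv2.COLOR_RGB2HSV),(22,110,40),(36,255,255))
    if box: k=np.zeros_like(m);k[box[1]:box[3],box[0]:box[2]]=255;m&=k
    c=max(cv2.findContours(m,0,1)[0],key=cv2.contourArea)[:,0].astype(float)
    c0=np.array(plate(d,box=box)[0])
    out=[]
    for z,far in((.03,True),(0.,False)):
        p=np.array([onz(d,q,z)[:2] for q in c]);k=(p[:,0]>c0[0]+.01) if far else (p[:,0]<c0[0]-.045)
        r=ls(lambda x:np.hypot(*(p[k]-x).T)-.072,c0,loss='soft_l1',f_scale=.002);out.append((r.x.round(4),np.abs(r.fun).mean().round(4)))
    return out
E
python3 - <<'E'
from h import *
print(rimfit(load('wrist9.png')))
print(rimfit(load('wrist7.png')))
E
```

```text
[(array([0.6221, 0.0263]), np.float64(0.0002)), (array([0.6252, 0.0262]), np.float64(0.0007))]
[(array([0.5534, 0.0237]), np.float64(0.0049)), (array([0.5614, 0.0242]), np.float64(0.0014))]
```

{"api": "carry_out", "payload": {
  "motion": [
    [[0.6,0,-0.6,0,0,0,6],[1.2,0,-1.2,0,0,0,6],[1.8,0,-1.8,0,0,0,6],[2.3,0,-2.3,0,0,0,6],[2.6,0,-2.6,0,0,0,6]]
  ]
}}

```text
time_s: 17.92
position: [0.5851, 0.0255, 0.0227]
tool_rot: [[0.71, 0.003, -0.704], [-0.0, -1.0, -0.004], [-0.704, 0.003, -0.71]]
ft_force: [-1.0, -0.6, -0.6]
grip_width: 0.0601
```

{"api": "carry_out", "payload": {
  "motion": [
    [[0,0,0,0,0,0,6],[0,0,0,0,0,0,6]]
  ]
}}

```text
time_s: 18.08
position: [0.5842, 0.0256, 0.0226]
tool_rot: [[0.71, 0.003, -0.704], [0.0, -1.0, -0.004], [-0.704, 0.003, -0.71]]
ft_force: [1.4, -0.1, -0.4]
grip_width: 0.06
```

Run:
```python
from h import *
s=env.observe();print(s['position'],s['ft_force'])
d=grab('wrist','wrist10.png');print(rimfit(d))
```

```text
[0.58415224 0.02560451 0.02261837] [ 1.43566641 -0.06626658 -0.42944274]
[(array([0.638 , 0.0264]), np.float64(nan)), (array([0.6619, 0.0264]), np.float64(0.0002))]h.py:44: RuntimeWarning: Mean of empty slice.
  r=ls(lambda x:np.hypot(*(p[k]-x).T)-.072,c0,loss='soft_l1',f_scale=.002);out.append((r.x.round(4),np.abs(r.fun).mean().round(4)))
  ret = ret.dtype.type(ret / rcount)
```

{"api": "carry_out", "payload": {
  "motion": [
    [[-0.7,0,0.7,0,0,0,6],[-2,0,2,0,0,0,6],[-4,0,4,0,0,0,6],[-6,0,6,0,0,0,6],[-8,0,8,0,0,0,6]]
  ]
}}

```text
time_s: 18.55
position: [0.4695, 0.0254, 0.0228]
tool_rot: [[0.71, 0.003, -0.704], [-0.0, -1.0, -0.004], [-0.704, 0.003, -0.71]]
ft_force: [0.0, -0.6, -0.2]
grip_width: 0.0599
```

{"api": "carry_out", "payload": {
  "motion": [
    [[-3,0,0,0,0,0,6],[-6,0,0,0,0,0,6],[-9,0,0,0,0,0,6],[-9,0,0,0,0,0,6]]
  ]
}}

```text
time_s: 18.88
position: [0.4062, 0.0248, 0.0886]
tool_rot: [[0.714, 0.002, -0.701], [-0.002, -1.0, -0.005], [-0.7, 0.005, -0.714]]
ft_force: [0.3, -0.6, 0.2]
grip_width: 0.0598
```

Run:
```python
from h import *
s=env.observe();print(s['position'],s['ft_force'])
W=grab('wrist','wrist11.png');S=grab('scene','scene11.png');T=grab('top','top11.png')
o=np.zeros((600,800,3),np.uint8);o[:300,:400]=cv2.resize(cv2.imread('pics/wrist11.png'),(400,300));o[:600,400:]=cv2.resize(cv2.imread('pics/scene11.png')[130:380,70:237+0],(400,600))
o[300:520,:400]=cv2.resize(cv2.imread('pics/top11.png')[120:230,190:390],(400,220))
cv2.imwrite('pics/c11.png',o)
try: print(rimfit(W))
except Exception as e: print(e)
for n,d in(('T',T),('W',W)):
    h=cv2.cvtColor(d['image'],cv2.COLOR_RGB2HSV);m=cv2.inRange(h,(23,130,40),(36,255,255))
    if n=='T':m[:150]=0;m[220:]=0;m[:,:240]=0;m[:,380:]=0
    ys,xs=np.nonzero(m)
    for r in sorted(set(ys))[::2 if n=='T' else 20]:
        x=xs[ys==r];print(n,r,x.min(),x.max(),onz(d,(x.min(),r),.03)[:2].round(3),onz(d,(x.max(),r),.03)[:2].round(3))
```

```text
[0.40622983 0.0248496  0.08864262] [ 0.3178428  -0.63504222  0.1504151 ]
[(array([0.6315, 0.0257]), np.float64(0.0078)), (array([0.6651, 0.0265]), np.float64(0.0003))]
T 155 281 307 [0.716 0.069] [0.716 0.003]
T 157 279 305 [0.71  0.074] [0.71  0.008]
T 170 282 299 [0.676 0.066] [0.676 0.023]
T 172 270 299 [0.67  0.096] [0.67  0.023]
T 184 304 304 [0.639 0.01 ] [0.639 0.01 ]
T 186 272 306 [0.634 0.09 ] [0.634 0.005]
T 188 273 308 [0.629 0.087] [ 0.629 -0.   ]
T 201 282 313 [0.595 0.064] [ 0.595 -0.013]
T 203 289 309 [0.59  0.046] [ 0.59  -0.003]
T 205 293 302 [0.585 0.036] [0.585 0.014]
W 0 241 395 [0.694 0.088] [ 0.695 -0.035]
W 20 227 409 [0.668 0.097] [ 0.669 -0.044]
W 40 225 411 [0.643 0.095] [ 0.645 -0.043]
W 60 229 407 [0.621 0.09 ] [ 0.622 -0.037]
W 80 236 401 [0.6   0.082] [ 0.601 -0.031]
W 100 254 383 [0.581 0.068] [ 0.582 -0.017]
```

View pics/c11.png

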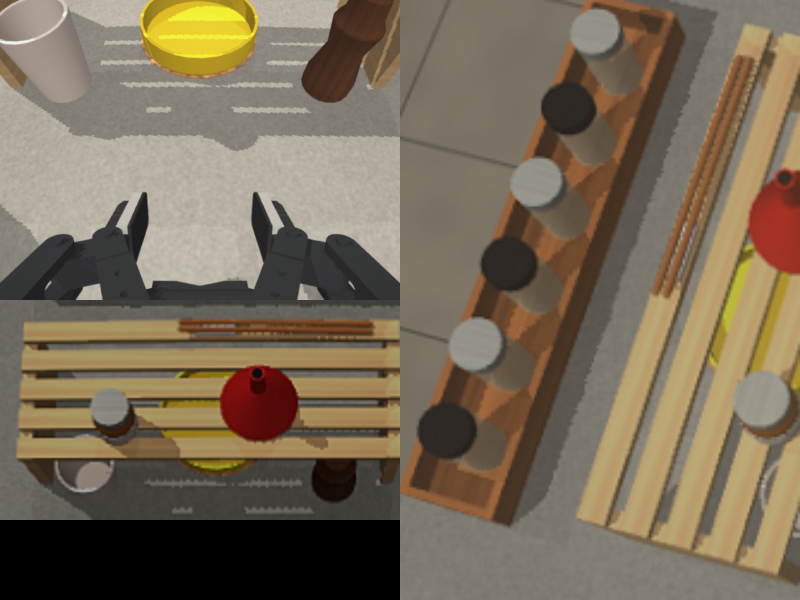

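The plate sits under the shelf with a thin cork crescent showing in front of it (wrist mosaic, near (200,73)). Next I'll measure the crescent's width.

Run:
```python
from h import *
from scipy.optimize import least_squares as ls
d=load('wrist11.png');h=cv2.cvtColor(d['image'],cv2.COLOR_RGB2HSV)
Y=cv2.inRange(h,(22,130,40),(36,255,255));Cm=cv2.inRange(h,(4,80,40),(19,255,255))
A=[];B=[]
for u in range(255,385,6):
    y=np.nonzero(Y[:135,u])[0]
    if not len(y):continue
    yb=y.max();c=[r for r in np.nonzero(Cm[:140,u])[0] if yb<r<yb+14]
    if not c:continue
    a=onz(d,(u,yb+.5),0)[:2];b=onz(d,(u,max(c)+.5),0)[:2];A.append(a);B.append(b)
    print(u,yb,max(c),a.round(4),b.round(4))
A=np.array(A);B=np.array(B)
for P,r,n in((A,.072,'plate'),(B,.075,'cork')):
    k=ls(lambda x:np.hypot(*(P-x).T)-r,[.66,.025],loss='soft_l1',f_scale=.001);print(n,k.x.round(4),np.abs(k.fun).max().round(4))
```

```text
255 101 108 [0.6107 0.0738] [0.6034 0.0733]
261 105 112 [0.6065 0.069 ] [0.5993 0.0685]
267 108 115 [0.6034 0.0642] [0.5962 0.0638]
273 111 117 [0.6003 0.0596] [0.5942 0.0592]
279 113 119 [0.5983 0.055 ] [0.5923 0.0547]
285 115 121 [0.5963 0.0505] [0.5903 0.0502]
291 116 122 [0.5953 0.046 ] [0.5893 0.0458]
297 117 123 [0.5943 0.0415] [0.5884 0.0413]
303 118 124 [0.5933 0.0371] [0.5874 0.0369]
309 118 124 [0.5933 0.0327] [0.5874 0.0326]
315 119 125 [0.5924 0.0282] [0.5865 0.0282]
321 119 125 [0.5924 0.0238] [0.5865 0.0238]
327 118 124 [0.5934 0.0194] [0.5875 0.0195]
333 118 124 [0.5935 0.015 ] [0.5876 0.0151]
339 117 123 [0.5945 0.0106] [0.5886 0.0107]
345 116 122 [0.5956 0.0061] [0.5896 0.0063]
351 115 121 [0.5966 0.0016] [0.5907 0.0018]
357 113 119 [ 0.5987 -0.0029] [ 0.5927 -0.0027]
363 111 117 [ 0.6008 -0.0075] [ 0.5947 -0.0072]
369 108 115 [ 0.6039 -0.0121] [ 0.5968 -0.0117]
375 105 112 [ 0.6071 -0.0168] [ 0.5999 -0.0164]
381 101 108 [ 0.6114 -0.0217] [ 0.6041 -0.0212]
plate [0.6646 0.0265] 0.0005
cork [0.6617 0.0265] 0.0005
```

```bash
python3 -c "
from rig import env
print(env.observe()['time_s'],env.close_job())"
```

```text
the job is handed in; nothing more can be done
19.0333 None
```

I moved the funnel and the plate as asked and handed the job in at about 19 s; it gives no verdict.

- **Funnel:** I lifted the red funnel by its stem and stood it mouth-down on the shelf at about (0.637, -0.030). That is in front of the chopsticks and clear of the jar. After release, pictures showed it upright.
- **Plate:** I gripped it by the rim and slid it flat across to the gap between the cup and the mill. I then pushed it in under the shelf with two open fingers tilted 45°.
- **Plate against inlay:** In the last picture the plate's centre is (0.6646, 0.0265) and the cork's is (0.6617, 0.0265). That is about 3 mm too deep, with no sideways error.
- **Bystanders:** The last pictures show the cup, mill, jar and chopsticks where they stood. The canister and ladle were last in view before the final push. I didn't measure any of them at the end.
- **Gripper:** At hand-in it was clear of everything.

**Checks that disagreed or failed:**
- Triangulating the funnel's tip from the two fixed cameras gave 0.091 m against the stated 0.105 m, from a rough pixel pick. The wrist view matched 0.105 m, so I used that.
- Fitting the far rim of the plate failed in the last views because the shelf or picture edge cut it off, so the final figure comes from the near edge of the plate and the cork.
- The first try at tilting the tool ran into joint limits. I re-planned the wrist with a fitted kinematic model.

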